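# Hold a spring clamp gaping astride a freshly glued patch

## Robot

A 7-joint arm with a two-finger parallel gripper is mounted at the origin on a cart in front of the work surface, level with it; the furniture and walls round the work are solid. World frame = base frame: x ahead of the robot, y to its left, z up, the work surface at z = 0. Lengths are in m, angles in rad, forces in N, time in s.
With the tool pointing down it reaches from about 0.375 to 0.925 m from the base axis. Payload 3.1 kg.
Tool frame: the origin (TCP) lies midway between the tips of the shut fingers; the grasp point (between the pads) lies 19 mm behind it; z points along the fingers, y is the line along which they close (so a half turn about z gives the same grasp; the last joint's range is limited). The gripper opens to 85 mm and grips with 20 to 120 N. Pads are 22 mm wide; open, the fingers measure 114 mm over their backs; the gripper's body (76 mm by 85 mm) begins 54 mm behind the grasp point. The pads swing forward as they close: fully open they stand 13 mm farther back than shut.
Start: joints at [-1.392, 0.383, 0.044, 1.598, -0.018, 1.161, -0.05], TCP at [0.178, 0.625, 0.231] pointing down, gripper open.
Joint ranges: [-2.61, 2.61], [-0.41, 2.15], [-1.48, 1.57], [0, 2.5], [-1.57, 4.71], [0.05, 1.97], [-2.85, 2.85]. Speed limits (rad/s): [2.79, 2.79, 3.14, 3.14, 3.14, 3.14, 3.14].

## Interface

Orientations are given as [roll, pitch, yaw] about the fixed x, y, z axes, in that order (R = Rz(yaw) Ry(pitch) Rx(roll)).
In Python, from bench import sensors, camera, workorder gives the robot as it stands. The module is installed in compiled form; this text tells all that it offers.
- The arm moves only by the tool servo_tool, never from a script. Its argument "plan" is one flat list of numbers, 7 for each row, row after row: the finger opening in m, from 0 to 0.0854, then the shift along the tool's x, y, z in m, then the turn, a rotation vector about the tool's x, y, z in degrees. In form: [claw, x, y, z, ax, ay, az, claw, x, y, z, ax, ay, az, ...]. A call has exactly 10 rows; each row shifts and turns the commanded pose from where the row before left it, along the tool's axes as they then stand; what a row does not reach is not made up. A row lasts 1/10 s, in which the tool goes at most 50 mm and 8.59 degrees, less where a joint would pass 70% of its speed; a pose out of reach is approached as far as the arm can. A call with a gripper value outside its range is refused whole. The fingers move at their own pace and stop on an object; "grip_force" is the grip in N (left out, the last holds). Time passes only in rows, so rows that do not move let the fingers close, or fill a call up. It gives the time, the measured TCP pose, the force, the opening and the grip force at its end, in the units of the state.
- sensors.observe(): the state, without advancing time (a new reading comes with each control period).
- camera(name): name is "scene" or "top"; returns a dict with "image" (480x640x3 uint8, red, green, blue), "range_z" (480x640 float32, m along the optical axis (not along the pixel's ray), 0 where there is no reading), "K" (3x3 intrinsics, pixels), "k1" (the pictures are not rectified: a ray, as slopes to the right and down, at radius r is drawn at 1 + k1 r^2 times it, then the intrinsics apply), "origin" and "orientation" of the camera in the world. Camera axes: x right, y down, z forward; pixel columns grow to the right and rows downward; lengths in m; the calibration is good to about 2 mm. A picture is of the moment at which its call begins.
- workorder.close_job(): hands the job in; it is judged then, once.
The state is a dict: "clock": time; "joint_positions": joint angles; "qd": joint speeds; "joint_torque": joint torques, N m; "eef_pos": TCP position; "orientation": TCP orientation; "contact_force": force on the tool from outside, world axes, zero at the start; "wrist_torque": the same for the moment, N m; "width": finger opening in m; "grasp_force": force on a finger pad.
Only numpy, scipy, OpenCV 4.12 (cv2) and the standard library are available. Lean on these libraries where they do the work, as an engineer would, in place of code of your own. Each camera call takes 0.05 s, during which the arm holds its last target. There are 200 camera calls.

## Task

Squeeze the handles of the spring clamp to open it, take it off the storage rail, and bring it over the top edge of the upright plywood panel, centred on the freshly glued patch and square to the panel. Finish while holding it there, upright and gaping fully open against its spring, its jaws on both sides of the panel touching neither panel nor patch, so that I can check the patch before it is clamped. Never knock the panel with the clamp or let the clamp fall, and leave the tape roll, sanding block and screwdriver where they lie.

Things in the scene. Friction and masses are not known exactly. Their poses are not given: they have to be found in the camera images.
- clamp: Dark steel spring clamp, 0.13 kg, 147 mm tall, 24 mm wide along y (pivot pin 34): two levers on a pivot like a clothes peg, black handles up, rubber-padded jaws down. Origin on the pivot, midway between the levers. y runs along the pivot; handles and jaws move along x (front lever at -x); z is up. It starts upright, biting the rail's top edge, origin 16 mm above that edge.
- clamp_grip (a point): Where to squeeze: midway between the handles, 55 mm above the pivot, axes as the clamp. Squeeze along x. Over their outer faces the handles measure 55 mm here at the start (63 mm at their tops, 77 mm above the pivot) and 30 mm fully open, when these faces are flat, upright and parallel and a stop is reached. Full opening takes about 9 N a handle; squeezing harder is harmless and carries the clamp.
- clamp_bite (a point): Midway between the jaw pads, 61 mm below the pivot, axes as the clamp. Pads are 24 mm long (y) and 18 mm high; jaw tips end 9 mm below this point. The pads are 8 mm apart at the start and about 34 mm when fully open (then 60 to 65 mm over the outsides). The throat is free for 45 mm above this point and at least 24 mm wide.
- clamp_front (a joint): Turn of the front lever about the pivot, rad: 0 at the start (biting the 8 mm rail), -0.065 fully shut, 0.22 fully open. A spring drives it shut.
- clamp_rear (a joint): Turn of the rear lever, linked so that it always equals that of the front lever.
- rail: Storage rail, fixed: an upright plywood lath 8 mm thick (x) and 150 mm long (y), top edge 120 mm above the bench, on a wooden foot 85 x 170 x 18 mm. Origin at the centre of the underside; y runs along the lath. The clamp bites it up to 35 mm from its middle.
- panel: Upright plywood panel 10 mm thick (x), 170 mm long (y), top edge 140 mm above the bench, fixed in a low wooden stand 105 x 190 mm whose cheeks reach 50 mm up. Origin at the centre of the underside; -x is the front face, y runs along the panel. Taller and thicker than the rail, and it alone carries the patch.
- patch_spot (a point): Where the point midway between the jaw pads belongs: middle of the patch and of the 14 mm total thickness of panel and patch, 25 mm below the panel's top edge, axes as the panel. The patch is a dark wooden square 36 x 36 mm, 4 mm thick, on the front face (-x), 30 mm to the +y side of the panel's middle, from 4 to 40 mm below the top edge.
- tape_roll: Roll of black tape, 58 mm across, 19 mm high, loose bystander.
- sanding_block: Sanding block 66 x 124 x 37 mm, loose bystander.
- screwdriver: Short screwdriver 31 x 128 x 27 mm, loose bystander.
Not all that is in view belongs to the job. What is meant by the clamp is not green, and is the larger of those in its own colour.

How it is judged:
On the way:
1. the clamp is held open by the fingers and lifted clear of the rail (contact force between the fingers and clamp above 2 N and value of joint clamp_front above 0.05 rad and contact force between clamp and rail below 0.05 N and height (world z) of clamp_bite above 0.13 m), for 0.2 s.
At the end, for the whole second after the job is handed in: Fingers squeeze the clamp (over 3 N), at rest, levers at least 0.18 rad open; midpoint of the jaw pads at the patch spot within 8 mm across the panel, 12 mm along, 14 mm in height; upright and square within 0.2 rad; touching neither panel, patch nor rail (value of joint each of clamp_front, clamp_rear above 0.18 rad and contact force between the fingers and clamp above 3 N and contact force between clamp and panel below 0.1 N and contact force between clamp and rail below 0.1 N and x of clamp_bite in the frame of patch_spot between -0.008 and 0.008 m and y of clamp_bite in the frame of patch_spot between -0.012 and 0.012 m and z of clamp_bite in the frame of patch_spot between -0.014 and 0.014 m and angle between the y axis of clamp and the y axis of panel, either way round below 0.2 rad and angle between clamp's own z axis and vertical below 0.2 rad and linear speed of clamp below 0.02 m/s); the arm keeps its last pose, push and grip.
It fails at once if the clamp knocks the panel or patch (over 8 N) (contact force between clamp and panel above 8 N).
It fails at once if the clamp falls (height (world z) of clamp below 0.1 m).
It fails at once if the tape roll, sanding block or screwdriver is shifted by over 2 cm (distance of any of tape_roll, sanding_block, screwdriver from where it was at the start of the episode above 0.02 m).
It also fails if it takes over 32 s, if anything falls off the work surface, if the arm or the gripper's body presses on something with over 40 N, if the wrist force passes 120 N, or if a joint passes its speed limit or range.

## Working session

There is one attempt and no reset: what is moved stays moved. The work goes in short steps, Python scripts to look and compute and a tool call to move; the robot and the scene stay as the last step left them, time stands still between calls to the robot, and variables do not carry over. Pictures are saved under pics/ and viewed, at most 10 in all, crops included, and the job is handed in when it is done.

Besides the shell and the picture viewer there is one more tool, called as a command line: name --argument value ..., lists and objects as JSON in quotes. servo_tool: Moves the arm, as the interface text tells. Its arguments: {"type":"object","properties":{"plan":{"type":"array","items":{"type":"number"}},"grip_force":{"type":"number"}},"required":["plan"]}

```bash
mkdir -p pics; cat > h.py <<'E'
import numpy as np, cv2
from scipy.spatial.transform import Rotation as R
from bench import sensors, camera, workorder
def Rm(o):
    o=np.array(o,float)
    if o.shape==(3,3): return o
    return R.from_euler('xyz',o).as_matrix() if o.size==3 else R.from_quat(o).as_matrix()
def cloud(c):
    K=np.array(c['K']); v,u=np.mgrid[0:480,0:640]
    xd=(u-K[0,2])/K[0,0]; yd=(v-K[1,2])/K[1,1]; x,y=xd.copy(),yd.copy()
    for _ in range(10):
        s=1+c['k1']*(x*x+y*y); x,y=xd/s,yd/s
    z=c['range_z']; P=np.stack([x*z,y*z,z],-1)@Rm(c['orientation']).T+np.array(c['origin'])
    P[z==0]=np.nan
    return P
def save(c,n,box=None,f=1):
    im=c['image'][...,::-1]
    if box: im=im[box[1]:box[3],box[0]:box[2]]
    cv2.imwrite('pics/'+n,cv2.resize(im,None,fx=f,fy=f,interpolation=cv2.INTER_CUBIC))
E
python3 - <<'E'
from h import *
import pickle
d={}
for n in('scene','top'):
    c=camera(n); d[n]=c; save(c,n+'0.png'); print(n,c['origin'],c['orientation'],c['K'],c['k1'])
pickle.dump(d,open('d0.pkl','wb'))
print(sensors.observe())
E
```

```text
scene [ 0.10626548 -0.72640644  0.89606859] [-2.29142149  0.00488024 -0.50604587] [[556.08252531   0.         330.29647135]
 [  0.         556.08252531 241.66084249]
 [  0.           0.           1.        ]] 0.023039298665383134
top [-0.03325352  0.10584859  1.06659349] [-2.60549221  0.01095015 -1.70903663] [[439.93398549   0.         315.83345275]
 [  0.         439.93398549 236.76698815]
 [  0.           0.           1.        ]] -0.08702016565112437
{'clock': 0.1, 'joint_positions': array([-1.39179852,  0.38376826,  0.04386479,  1.59942773, -0.01790587,
        1.16119283, -0.04989085]), 'qd': array([-0.00027433, -0.00143659,  0.00071699, -0.00269524, -0.0010327 ,
       -0.0012547 , -0.00062733]), 'joint_torque': array([ 2.42728303e-03, -4.34724748e+01,  1.02924798e+00, -2.50451785e+01,
        1.08807109e-02,  5.46576921e-03, -8.24915901e-06]), 'eef_pos': array([0.17741216, 0.62442835, 0.22999851]), 'orientation': array([-3.13919298e+00,  1.31694546e-04,  2.86485538e+00]), 'contact_force': array([ 0.52047124,  0.08060673, -0.32721356]), 'wrist_torque': array([-0.01977203, -0.00060587, -0.03729588]), 'grasp_force': 0.0, 'width': 0.08516766647987854}
```

View pics/scene0.png

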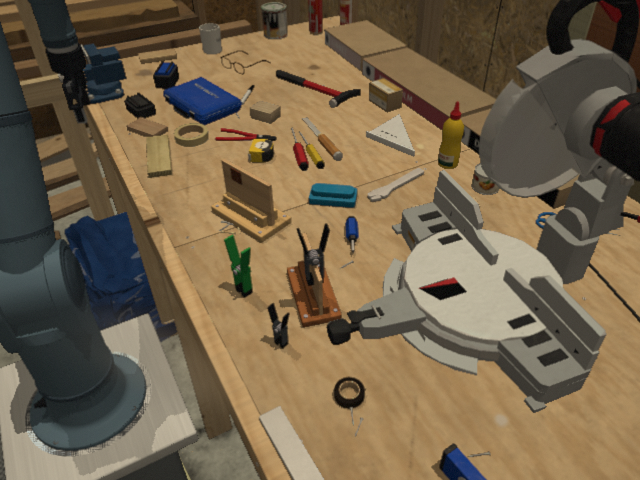

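View pics/top0.png

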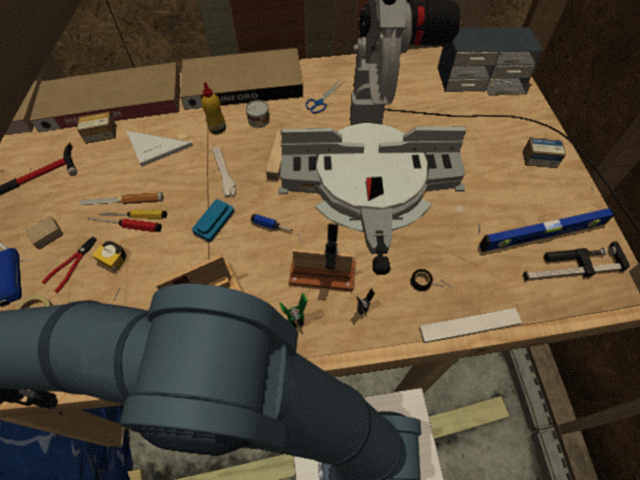

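Scene view candidates for the clamp are the green one at (240,265), which has the wrong colour, a small dark one at (280,327), and a larger dark one biting the rail at (315,255). The one on the rail fits. The panel is at (248,190) with its dark patch at (236,174). Next I'll take an enlarged crop and measure.

```bash
python3 - <<'E'
from h import *
import pickle
d=pickle.load(open('d0.pkl','rb')); c=d['scene']
save(c,'crop1.png',(190,140,390,340),3)
P=cloud(c); 
np.set_printoptions(precision=4,suppress=True)
for n,c in d.items():
    P=cloud(c); z=P[...,2]
    m=(P[...,0]>.2)&(P[...,0]<.9)&(P[...,1]>-.3)&(P[...,1]<.5)&(z>.05)&(z<.25)
    k,lab,st,ce=cv2.connectedComponentsWithStats(m.astype(np.uint8))
    for i in range(1,k):
        if st[i,4]>60:
            Q=P[lab==i]; print(n,st[i],Q.min(0),Q.max(0),np.median(Q,0))
E
```

```text
scene [ 222  159   55   59 1663] [0.4179 0.2675 0.0501] [0.5119 0.4337 0.1439] [0.4644 0.3427 0.0976]
scene [  327   170   230   182 18585] [ 0.4353 -0.3     0.05  ] [0.9    0.1115 0.1749] [ 0.7459 -0.1395  0.0761]
scene [ 297  223   33   82 1128] [ 0.4403 -0.0441  0.05  ] [0.5044 0.1054 0.21  ] [0.4661 0.0017 0.1214]
scene [224 235  27  47 695] [0.3308 0.0811 0.0504] [0.369  0.1476 0.1451] [0.3472 0.1125 0.1011]
scene [268 303  22  31 316] [ 0.3453 -0.0806  0.0506] [ 0.3751 -0.0328  0.1047] [ 0.3576 -0.0493  0.0743]
top [  280   126   146   146 11296] [ 0.4373 -0.2999  0.05  ] [0.9    0.1099 0.1757] [ 0.7575 -0.1191  0.0759]
top [ 292  223   61   47 1252] [ 0.4422 -0.0424  0.0501] [0.5062 0.1034 0.2115] [0.4791 0.016  0.1115]
top [ 154  254   76   36 1158] [0.4349 0.2693 0.05  ] [0.5005 0.4344 0.1444] [0.4716 0.3304 0.1191]
top [356 288  19  21 163] [ 0.3474 -0.0786  0.0501] [ 0.3767 -0.0341  0.1071] [ 0.3624 -0.0635  0.0701]
top [279 293  28  30 354] [0.3329 0.0847 0.0507] [0.37   0.1467 0.1459] [0.3494 0.1125 0.092 ]
```

View pics/crop1.png

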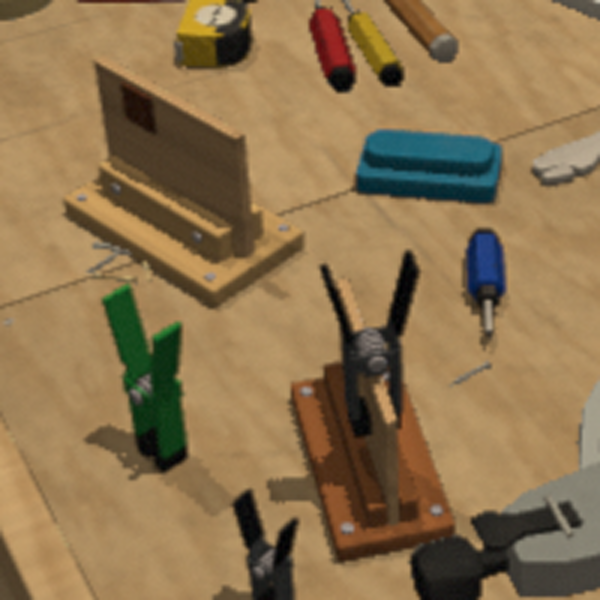

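The crop confirms it: the large dark clamp (handles at (335,300) and (400,300) in the crop) bites the rail. The patch is at (138,107), on the panel's near face towards its +y end. Now fitting the poses.

```bash
cat >> h.py <<'E'
def line(Q):
    q=Q[:,:2].astype(np.float32); vx,vy,x,y=cv2.fitLine(q,cv2.DIST_HUBER,0,.001,.001).ravel()
    if vy<0: vx,vy=-vx,-vy
    t=(q-[x,y])@[vx,vy]
    return dict(yaw=float(np.arctan2(-vx,vy)),p=np.array([x,y]),d=np.array([vx,vy]),ends=np.array([[x,y]]*2)+np.array([[t.min()],[t.max()]])*[vx,vy],n=len(q),zm=float(np.median(Q[:,2])))
E
python3 - <<'E'
from h import *
import pickle
d=pickle.load(open('d0.pkl','rb'))
np.set_printoptions(precision=4,suppress=True)
for n,c in d.items():
    P=cloud(c).reshape(-1,3); im=c['image'].reshape(-1,3).astype(int)
    def sel(x0,x1,y0,y1,z0,z1): return (P[:,0]>x0)&(P[:,0]<x1)&(P[:,1]>y0)&(P[:,1]<y1)&(P[:,2]>z0)&(P[:,2]<z1)
    br=im.sum(1)
    m=sel(.42,.54,.25,.45,.1365,.146); print(n,'paneltop',line(P[m]))
    m=sel(.42,.54,.25,.45,.07,.13); print(n,'panelface',line(P[m]))
    m=sel(.42,.54,.25,.45,.095,.14)&(br<130); Q=P[m]; print('patch',len(Q),Q.min(0) if len(Q) else 0,Q.max(0) if len(Q) else 0,Q.mean(0) if len(Q) else 0)
    m=sel(.43,.52,-.05,.12,.116,.124)&(br>170); print(n,'railtop',line(P[m]))
    m=sel(.42,.53,-.06,.12,.165,.22)
    Q=P[m]; 
    for z in (.17,.18,.19,.2):
        q=Q[abs(Q[:,2]-z)<.006]; print(z,len(q),q.min(0),q.max(0))
    m=sel(.3,.6,-.15,.5,.01,.04)
    m=sel(.42,.53,-.06,.12,.128,.22); print('clamp',P[m].min(0),P[m].max(0))
E
```

```text
scene paneltop {'yaw': 0.343486487865448, 'p': array([0.4665, 0.3476], dtype=float32), 'd': array([-0.3368,  0.9416], dtype=float32), 'ends': array([[0.4946, 0.2691],
       [0.4362, 0.4323]], dtype=float32), 'n': 219, 'zm': 0.1395905699837856}
scene panelface {'yaw': 0.3531211316585541, 'p': array([0.4692, 0.3306], dtype=float32), 'd': array([-0.3458,  0.9383], dtype=float32), 'ends': array([[0.4922, 0.2683],
       [0.432 , 0.4318]], dtype=float32), 'n': 922, 'zm': 0.10047428810396408}
patch 121 [0.4422 0.3594 0.0962] [0.4566 0.4035 0.1374] [0.4487 0.3774 0.1178]
scene railtop {'yaw': -0.2510661780834198, 'p': array([0.4759, 0.026 ], dtype=float32), 'd': array([0.2484, 0.9686], dtype=float32), 'ends': array([[ 0.4581, -0.0437],
       [ 0.4961,  0.1046]], dtype=float32), 'n': 139, 'zm': 0.1198460145547745}
0.17 39 [ 0.4472 -0.0075  0.1651] [0.4915 0.0123 0.1759]
0.18 54 [ 0.4457 -0.0075  0.1742] [0.4943 0.0186 0.1859]
0.19 52 [ 0.4428 -0.0088  0.184 ] [0.4964 0.0145 0.1959]
0.2 52 [ 0.4403 -0.009   0.1944] [0.5044 0.0249 0.2058]
clamp [ 0.4403 -0.01    0.1282] [0.5044 0.027  0.21  
[... 401 characters left out ...]
93 , 0.2695],
       [0.435 , 0.4292]], dtype=float32), 'n': 603, 'zm': 0.10643685615923448}
patch 377 [0.4359 0.2725 0.0951] [0.4929 0.426  0.1384] [0.4655 0.3423 0.1177]
top railtop {'yaw': -0.2517966628074646, 'p': array([0.4805, 0.0355], dtype=float32), 'd': array([0.2491, 0.9685], dtype=float32), 'ends': array([[ 0.4606, -0.0419],
       [ 0.4977,  0.1024]], dtype=float32), 'n': 165, 'zm': 0.11967479725416241}
0.17 46 [ 0.4493 -0.0054  0.1652] [0.4958 0.0263 0.1757]
0.18 58 [ 0.4481 -0.0054  0.174 ] [0.499  0.0264 0.186 ]
0.19 60 [ 0.446  -0.0083  0.1841] [0.504  0.0269 0.1959]
0.2 58 [ 0.4432 -0.0081  0.1942] [0.504  0.0276 0.2059]
clamp [ 0.4422 -0.0083  0.1287] [0.5062 0.0276 0.2115]
```

```bash
cat >> h.py <<'E'
def rows(claw,tgt,yawdir,n,tot=10,s=None):
    "tgt TCP xyz, yawdir: world direction of closing line; prints rows"
    s=s or sensors.observe(); p=np.array(s['eef_pos']); Rt=Rm(s['orientation'])
    Rg=R.from_euler('z',yawdir).as_matrix()@np.array([[0,1,0],[1,0,0],[0,0,-1]])
    if (Rg[:,1]@Rt[:,1])<0 and False: pass
    rv=(R.from_matrix(Rt.T@Rg)).as_rotvec(); 
    out=[]; Rc=Rt.copy(); dp=(np.array(tgt)-p)/n
    for i in range(n):
        out.append([claw,*np.round(Rc.T@dp,4),*np.round(np.degrees(rv/n),2)]); Rc=Rc@R.from_rotvec(rv/n).as_matrix()
    out+=[[claw]+[0]*6]*(tot-n)
    print('pose',p,s['orientation'],'tot turn',np.degrees(rv))
    print(',\n'.join(','.join('%g'%v for v in r) for r in out))
E
python3 - <<'E'
from h import *
rows(.085,[.4725,.009,.27],-.251,20)
E
```

```text
pose [0.17741216 0.62442835 0.22999851] [-3.13919298e+00  1.31694546e-04  2.86485538e+00] tot turn [-0.10315616  0.11219696 88.52530769]
0.085,-0.0226,-0.0256,-0.0019,-0.01,0.01,4.43,
0.085,-0.0245,-0.0238,-0.0019,-0.01,0.01,4.43,
0.085,-0.0263,-0.0218,-0.0019,-0.01,0.01,4.43,
0.085,-0.0279,-0.0197,-0.0019,-0.01,0.01,4.43,
0.085,-0.0293,-0.0175,-0.002,-0.01,0.01,4.43,
0.085,-0.0306,-0.0152,-0.002,-0.01,0.01,4.43,
0.085,-0.0316,-0.0128,-0.002,-0.01,0.01,4.43,
0.085,-0.0325,-0.0103,-0.002,-0.01,0.01,4.43,
0.085,-0.0332,-0.0077,-0.002,-0.01,0.01,4.43,
0.085,-0.0337,-0.0052,-0.002,-0.01,0.01,4.43,
0.085,-0.034,-0.0025,-0.002,-0.01,0.01,4.43,
0.085,-0.0341,0.0001,-0.002,-0.01,0.01,4.43,
0.085,-0.034,0.0027,-0.002,-0.01,0.01,4.43,
0.085,-0.0337,0.0053,-0.002,-0.01,0.01,4.43,
0.085,-0.0332,0.0079,-0.002,-0.01,0.01,4.43,
0.085,-0.0325,0.0105,-0.002,-0.01,0.01,4.43,
0.085,-0.0316,0.0129,-0.002,-0.01,0.01,4.43,
0.085,-0.0305,0.0153,-0.002,-0.01,0.01,4.43,
0.085,-0.0292,0.0177,-0.002,-0.01,0.01,4.43,
0.085,-0.0278,0.0199,-0.002,-0.01,0.01,4.43
```

servo_tool --plan '[0.085, -0.023, -0.026, -0.004, 0, 0, 4.4, 0.085, -0.0245, -0.024, -0.004, 0, 0, 4.4, 0.085, -0.026, -0.022, -0.004, 0, 0, 4.4, 0.085, -0.028, -0.02, -0.004, 0, 0, 4.4, 0.085, -0.029, -0.0175, -0.004, 0, 0, 4.4, 0.085, -0.0305, -0.015, -0.004, 0, 0, 4.4, 0.085, -0.0315, -0.013, -0.004, 0, 0, 4.4, 0.085, -0.0325, -0.01, -0.004, 0, 0, 4.4, 0.085, -0.033, -0.0075, -0.004, 0, 0, 4.4, 0.085, -0.0335, -0.005, -0.004, 0, 0, 4.4]' --grip_force 50

```text
clock: 1.1
eef_pos: [0.3255, 0.3161, 0.271]
orientation: [-3.141, 0.0, 2.094]
contact_force: [0.4, -0.2, 1.1]
width: 0.085
grasp_force: 0.0
```

```bash
python3 - <<'E'
from h import *
rows(.085,[.4725,.009,.27],-.251,10)
E
```

```text
pose [0.32550496 0.31607927 0.27096265] [-3.14076915e+00  2.02870816e-04  2.09375174e+00] tot turn [-4.03063281e-02  2.92965241e-02  4.43443710e+01]
0.085,-0.0339,-0.0026,0.0001,-0,0,4.43,
0.085,-0.034,0,0.0001,-0,0,4.43,
0.085,-0.0339,0.0027,0.0001,-0,0,4.43,
0.085,-0.0336,0.0053,0.0001,-0,0,4.43,
0.085,-0.0331,0.0079,0.0001,-0,0,4.43,
0.085,-0.0324,0.0104,0.0001,-0,0,4.43,
0.085,-0.0315,0.0129,0.0001,-0,0,4.43,
0.085,-0.0304,0.0153,0.0001,-0,0,4.43,
0.085,-0.0292,0.0176,0.0001,-0,0,4.43,
0.085,-0.0277,0.0198,0.0001,-0,0,4.43
```

servo_tool --plan '[0.085, -0.034, -0.0026, 0, 0, 0, 4.4, 0.085, -0.034, 0, 0, 0, 0, 4.4, 0.085, -0.034, 0.0027, 0, 0, 0, 4.4, 0.085, -0.0336, 0.0053, 0, 0, 0, 4.4, 0.085, -0.033, 0.008, 0, 0, 0, 4.4, 0.085, -0.0324, 0.0104, 0, 0, 0, 4.4, 0.085, -0.0315, 0.013, 0, 0, 0, 4.5, 0.085, -0.0304, 0.0153, 0, 0, 0, 4.5, 0.085, -0.029, 0.0176, 0, 0, 0, 4.5, 0.085, -0.0277, 0.0198, 0, 0, 0, 4.5]'

```text
clock: 2.1
eef_pos: [0.4741, 0.0104, 0.271]
orientation: [-3.141, -0.0, 1.319]
contact_force: [0.6, 0.3, -0.4]
width: 0.0846
grasp_force: 0.0
```

```bash
python3 - <<'E'
from h import *
import pickle
np.set_printoptions(precision=4,suppress=True)
c=camera('scene'); save(c,'hover.png',(200,100,440,300),3)
P=cloud(c).reshape(-1,3)
r=np.array([.4759,.026,0]); d=np.array([.2484,.9686,0]); n=np.array([.9686,-.2484,0])
m=(abs((P-r)@n)<.04)&(abs((P-r)@d)<.09)&(P[:,2]>.165)&(P[:,2]<.2125)
Q=P[m]
for z in (.17,.18,.19,.2,.208):
    q=Q[abs(Q[:,2]-z)<.005]; a=(q-r)@n; b=(q-r)@d; print(z,len(q),'across',a.min(),a.max(),'along',np.percentile(b,[2,50,98]))
for t in (-.017,-.016,-.018): print(r+d*t)
rows(.085,[.4725,.009,.172],-.251,7)
E
```

```text
0.17 40 across -0.022453255995208476 0.024231656247069154 along [-0.0295 -0.0262 -0.0082]
0.18 44 across -0.024261923835330393 0.024913656812755872 along [-0.0297 -0.0245 -0.0063]
0.19 37 across -0.027851160364325916 0.027252701533700432 along [-0.0312 -0.0266 -0.0065]
0.2 46 across -0.029437463592931 0.03185570249913294 along [-0.0298 -0.0258 -0.007 ]
0.208 64 across -0.03061573067046185 0.03185570249913294 along [-0.0284 -0.0184 -0.0065]
[0.4717 0.0095 0.    ]
[0.4719 0.0105 0.    ]
[0.4714 0.0086 0.    ]
pose [0.4764 0.0037 0.2716] [3.1379 0.0031 1.3082] tot turn [ 0.2101  0.1783 -0.6621]
0.085,0.0006,-0.0008,0.0142,0.03,0.03,-0.09,
0.085,0.0006,-0.0008,0.0142,0.03,0.03,-0.09,
0.085,0.0006,-0.0008,0.0142,0.03,0.03,-0.09,
0.085,0.0006,-0.0008,0.0142,0.03,0.03,-0.09,
0.085,0.0006,-0.0007,0.0142,0.03,0.03,-0.09,
0.085,0.0006,-0.0007,0.0142,0.03,0.03,-0.09,
0.085,0.0006,-0.0007,0.0142,0.03,0.03,-0.09,
0.085,0,0,0,0,0,0,
0.085,0,0,0,0,0,0,
0.085,0,0,0,0,0,0
```

View pics/hover.png

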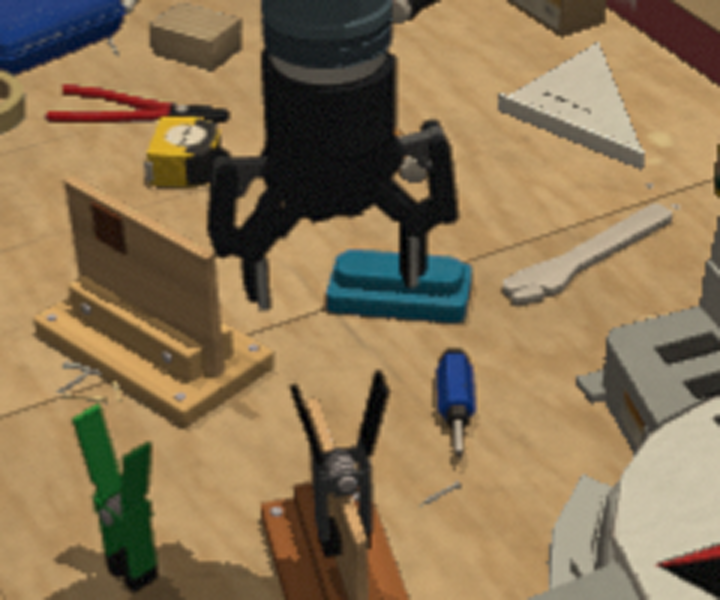

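The gripper is above the clamp with its fingers either side in x (fingertips at about (262,300) and (412,285) in the crop, handles at (305,420) and (375,400)). I'll go partway down and settle before the fine correction.

servo_tool --plan '[0.085, 0, 0, 0.013, 0, 0, 0, 0.085, 0, 0, 0.013, 0, 0, 0, 0.085, 0, 0, 0.012, 0, 0, 0, 0.085, 0, 0, 0.012, 0, 0, 0, 0.085, 0, 0, 0, 0, 0, 0, 0.085, 0, 0, 0, 0, 0, 0, 0.085, 0, 0, 0, 0, 0, 0, 0.085, 0, 0, 0, 0, 0, 0, 0.085, 0, 0, 0, 0, 0, 0, 0.085, 0, 0, 0, 0, 0, 0]'

```text
clock: 3.15
eef_pos: [0.4745, 0.0118, 0.2217]
orientation: [3.141, -0.001, 1.322]
contact_force: [-0.6, -0.1, 0.1]
width: 0.085
grasp_force: 0.0
```

```bash
python3 - <<'E'
from h import *
np.set_printoptions(precision=4,suppress=True)
rows(.085,[.472,.0085,.172],-.251,6)
E
```

```text
pose [0.4745 0.0118 0.2217] [ 3.1409 -0.0006  1.3219] tot turn [ 0.0399 -0.0323  0.1228]
0.085,-0.0006,-0.0003,0.0083,0.01,-0.01,0.02,
0.085,-0.0006,-0.0003,0.0083,0.01,-0.01,0.02,
0.085,-0.0006,-0.0003,0.0083,0.01,-0.01,0.02,
0.085,-0.0006,-0.0003,0.0083,0.01,-0.01,0.02,
0.085,-0.0006,-0.0003,0.0083,0.01,-0.01,0.02,
0.085,-0.0006,-0.0003,0.0083,0.01,-0.01,0.02,
0.085,0,0,0,0,0,0,
0.085,0,0,0,0,0,0,
0.085,0,0,0,0,0,0,
0.085,0,0,0,0,0,0
```

servo_tool --plan '[0.085, -0.0018, -0.001, 0.0, 0, 0, 0, 0.085, -0.0018, -0.001, 0.005, 0, 0, 0, 0.085, 0, 0, 0.01, 0, 0, 0, 0.085, 0, 0, 0.01, 0, 0, 0, 0.085, 0, 0, 0.01, 0, 0, 0, 0.085, 0, 0, 0.01, 0, 0, 0, 0.085, 0, 0, 0.005, 0, 0, 0, 0.085, 0, 0, 0, 0, 0, 0, 0.085, 0, 0, 0, 0, 0, 0, 0.085, 0, 0, 0, 0, 0, 0]'

```text
clock: 4.15
eef_pos: [0.4718, 0.0088, 0.1717]
orientation: [3.141, -0.0, 1.322]
contact_force: [-0.2, -0.4, -0.7]
width: 0.085
grasp_force: 0.0
```

servo_tool --plan '[0.07, 0, 0, 0, 0, 0, 0, 0.062, 0, 0, 0, 0, 0, 0, 0.056, 0, 0, 0, 0, 0, 0, 0.05, 0, 0, 0, 0, 0, 0, 0.044, 0, 0, 0, 0, 0, 0, 0.038, 0, 0, 0, 0, 0, 0, 0.032, 0, 0, 0, 0, 0, 0, 0.02, 0, 0, 0, 0, 0, 0, 0.02, 0, 0, 0, 0, 0, 0, 0.02, 0, 0, 0, 0, 0, 0]' --grip_force 60

```text
clock: 5.15
eef_pos: [0.4738, 0.0092, 0.1748]
orientation: [3.139, -0.003, 1.322]
contact_force: [-3.6, -0.2, 16.7]
width: 0.0276
grasp_force: 60.1
```

servo_tool --plan '[0.02, 0, 0, -0.003, 0, 0, 0, 0.02, 0, 0, -0.006, 0, 0, 0, 0.02, 0, 0, -0.01, 0, 0, 0, 0.02, 0, 0, -0.015, 0, 0, 0, 0.02, 0, 0, -0.018, 0, 0, 0, 0.02, 0, 0, -0.018, 0, 0, 0, 0.02, 0, 0, -0.018, 0, 0, 0, 0.02, 0, 0, -0.018, 0, 0, 0, 0.02, 0, 0, -0.018, 0, 0, 0, 0.02, 0, 0, -0.006, 0, 0, 0]'

```text
clock: 6.15
eef_pos: [0.4723, 0.0087, 0.3033]
orientation: [3.139, -0.002, 1.322]
contact_force: [-0.2, 0.5, -2.1]
width: 0.0272
grasp_force: 59.2
```

```bash
python3 - <<'E'
from h import *
c=camera('scene'); save(c,'lift.png',(230,120,390,300),3)
print(sensors.observe())
E
```

```text
{'clock': 6.2, 'joint_positions': array([-0.79702238, -0.06259609,  0.67533423,  1.94798599,  0.04044068,
        1.23927146, -0.38470032]), 'qd': array([ 0.00111724,  0.02083512,  0.00472543,  0.03166246, -0.00937067,
       -0.03454656,  0.01106227]), 'joint_torque': array([-1.85919525e-01, -1.59059268e+01, -1.23954233e+00, -2.51691967e+01,
        1.18989646e-02,  1.19402586e-01, -1.72029744e-02]), 'eef_pos': array([0.4723558 , 0.00873743, 0.30332641]), 'orientation': array([ 3.13868301e+00, -2.07773051e-03,  1.32177869e+00]), 'contact_force': array([ 0.41245043, -0.18274719, -0.65540269]), 'wrist_torque': array([-0.0424624 , -0.03945671,  0.038321  ]), 'grasp_force': 59.19671058654785, 'width': 0.027475550474856995}
```

View pics/lift.png

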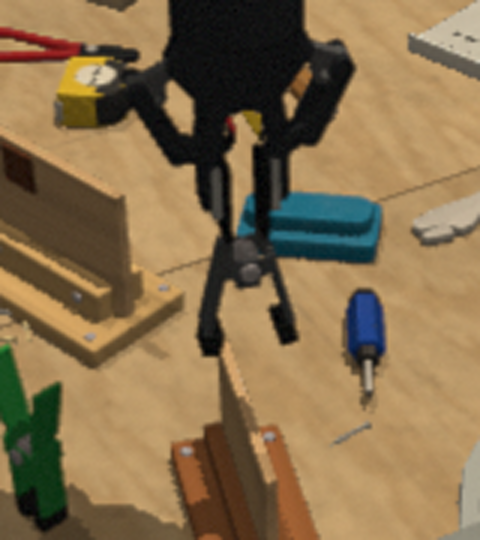

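The clamp hangs upright and wide open in the fingers (pin at (250,272) in the crop, jaw tips at (210,340) and (288,325)), and it is clear of the rail. Next I carry it over to a point above the patch.

```bash
python3 - <<'E'
from h import *
rows(.02,[.4544,.3785,.303],.346,14)
E
```

```text
pose [0.4723558  0.00873743 0.30332641] [ 3.13868301e+00 -2.07773051e-03  1.32177869e+00] tot turn [  0.19717963  -0.06591408 -34.09213574]
0.02,0.0253,-0.0078,0.0001,0.01,-0,-2.44,
0.02,0.0256,-0.0067,0.0001,0.01,-0,-2.44,
0.02,0.0258,-0.0056,0.0001,0.01,-0,-2.44,
0.02,0.0261,-0.0045,0.0001,0.01,-0,-2.44,
0.02,0.0262,-0.0034,0.0001,0.01,-0,-2.44,
0.02,0.0263,-0.0022,0,0.01,-0,-2.44,
0.02,0.0264,-0.0011,0,0.01,-0,-2.44,
0.02,0.0264,-0,0,0.01,-0,-2.44,
0.02,0.0264,0.0011,0,0.01,-0,-2.44,
0.02,0.0263,0.0022,0,0.01,-0,-2.44,
0.02,0.0262,0.0034,0,0.01,-0,-2.44,
0.02,0.0261,0.0045,0,0.01,-0,-2.44,
0.02,0.0258,0.0056,0,0.01,-0,-2.44,
0.02,0.0256,0.0067,0,0.01,-0,-2.44
```

servo_tool --plan '[0.02, 0.0253, -0.0078, 0, 0, 0, -2.44, 0.02, 0.0256, -0.0067, 0, 0, 0, -2.44, 0.02, 0.0258, -0.0056, 0, 0, 0, -2.44, 0.02, 0.0261, -0.0045, 0, 0, 0, -2.44, 0.02, 0.0262, -0.0034, 0, 0, 0, -2.44, 0.02, 0.0263, -0.0022, 0, 0, 0, -2.44, 0.02, 0.0264, -0.0011, 0, 0, 0, -2.44, 0.02, 0.0264, 0, 0, 0, 0, -2.44, 0.02, 0.0264, 0.0011, 0, 0, 0, -2.44, 0.02, 0.0263, 0.0022, 0, 0, 0, -2.44]'

```text
clock: 7.2
eef_pos: [0.4581, 0.275, 0.3012]
orientation: [3.142, 0.0, 1.751]
contact_force: [0.4, -0.0, -1.6]
width: 0.0278
grasp_force: 59.2
```

servo_tool --plan '[0.02, 0.0262, 0.0034, 0, 0, 0, -2.44, 0.02, 0.0261, 0.0045, 0, 0, 0, -2.44, 0.02, 0.0258, 0.0056, 0, 0, 0, -2.44, 0.02, 0.0256, 0.0067, 0, 0, 0, -2.44, 0.02, 0, 0, 0, 0, 0, 0, 0.02, 0, 0, 0, 0, 0, 0, 0.02, 0, 0, 0, 0, 0, 0, 0.02, 0, 0, 0, 0, 0, 0, 0.02, 0, 0, 0, 0, 0, 0, 0.02, 0, 0, 0, 0, 0, 0]'

```text
clock: 8.2
eef_pos: [0.4534, 0.3777, 0.3015]
orientation: [3.141, -0.0, 1.917]
contact_force: [-0.2, 0.1, -0.7]
width: 0.0272
grasp_force: 59.2
```

```bash
python3 - <<'E'
from h import *
import pickle
np.set_printoptions(precision=4,suppress=True)
s=sensors.observe(); p=s['eef_pos']; print(p,s['orientation'],s['width'],s['grasp_force'])
d={n:camera(n) for n in('scene','top')}; pickle.dump(d,open('d1.pkl','wb')); save(d['scene'],'over.png',(190,60,350,240),3)
n=np.array([.941,.339,0]);t=np.array([-.339,.941,0])
for k,c in d.items():
    P=cloud(c).reshape(-1,3)-[p[0],p[1],0]
    a,b,z=P@n,P@t,P[:,2]
    m=(abs(a)<.05)&(abs(b)<.04)&(z>.17)&(z<.30); print(k,m.sum(),'minz',np.sort(z[m])[:4])
    for z0 in np.arange(.19,.3,.01):
        q=m&(abs(z-z0)<.005)
        if q.sum()>3: print('%.2f'%z0,q.sum(),'across',a[q].min(),a[q].max(),'along',b[q].min(),b[q].max())
E
```

```text
[0.4534 0.3777 0.3015] [ 3.1414 -0.0002  1.9169] 0.027217912161769307 59.23285245895386
scene 699 minz [0.1952 0.1958 0.196  0.1962]
0.20 57 across -0.035773111514543765 0.029097855339162128 along -0.013280340657939952 0.012690400506096024
0.21 86 across -0.03453849202386265 0.02571726001623692 along -0.013047725401801692 0.012343172802141212
0.22 51 across -0.03338197488508868 0.025984542475889886 along -0.013339092329316023 0.011429029004322664
0.23 56 across -0.03227644037557276 0.02440017145170029 along -0.012487506069251291 0.011955863792274039
0.24 55 across -0.02945784565567821 0.021383607244071384 along -0.013274868050376405 0.012129713109776244
0.25 71 across -0.028052775756834215 0.022347259380007128 along -0.014874221075639757 0.009881857552506434
0.26 67 across -0.024346129451421384 0.016432445026043067 along -0.01810541969563137 0.013824734364844394
0.27 119 across -0.02240593971612757 0.014071450168472463 along -0.018695055330731254 0.016454729519237175
0.28 49 across -0.02085185706279122 0.011043270372866242 along -0.01145598384440027 0.009524678435044336
0.29 61 acros
[... 501 characters left out ...]
0843526909005 along -0.011837851006442333 0.009658804096535255
0.24 38 across -0.02863387171795371 -0.02138844128744485 along -0.011964064285976532 0.010056974164076356
0.25 46 across -0.025663385605296744 0.013460125932817712 along -0.011600390183419311 0.010651503870383522
0.26 59 across -0.02169625314546314 0.012136531512980475 along -0.017515859441630664 0.017254216056419244
0.27 86 across -0.019987889852371838 0.013471033388956822 along -0.017497248847666073 0.017305480407160706
0.28 36 across -0.018940458509489458 0.013679331078093503 along -0.01091354967598634 0.010388334499952124
0.29 33 across -0.01677197130018317 0.013250908055621236 along -0.012225201427842801 0.010970671445873225
```

View pics/over.png

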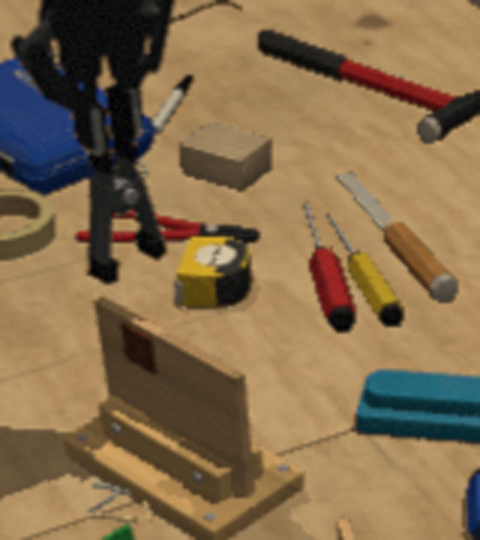

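The open clamp is above the panel, square to it (jaw tips at (102,270) and (150,245), patch at (138,345) in the crop). It needs about 5 mm more across the panel and 87 mm down. I'll shift it, go partway down to just above the edge, and check.

servo_tool --plan '[0.02, 0.001, 0.0025, 0, 0, 0, 0, 0.02, 0, 0.0025, 0.004, 0, 0, 0, 0.02, 0, 0, 0.009, 0, 0, 0, 0.02, 0, 0, 0.01, 0, 0, 0, 0.02, 0, 0, 0.01, 0, 0, 0, 0.02, 0, 0, 0.007, 0, 0, 0, 0.02, 0, 0, 0, 0, 0, 0, 0.02, 0, 0, 0, 0, 0, 0, 0.02, 0, 0, 0, 0, 0, 0, 0.02, 0, 0, 0, 0, 0, 0]'

```text
clock: 9.3
eef_pos: [0.4578, 0.3813, 0.262]
orientation: [3.14, -0.001, 1.918]
contact_force: [0.3, 0.8, -1.2]
width: 0.0273
grasp_force: 59.2
```

```bash
python3 - <<'E'
from h import *
np.set_printoptions(precision=4,suppress=True)
s=sensors.observe(); p=s['eef_pos']; print(p,s['orientation'],s['width'])
n=np.array([.941,.339,0]);t=np.array([-.339,.941,0])
for k in('scene','top'):
    c=camera(k)
    if k=='scene': save(c,'mid.png',(200,110,300,230),5)
    P=cloud(c).reshape(-1,3); a,b,z=P@n,P@t,P[:,2]
    m=(abs(a-.556)<.05)&(abs(b-.202)<.04); print(k,'minz',np.sort(z[m&(z>.145)])[:3])
    for z0 in (.157,.17,.18,.19,.24):
        q=m&(abs(z-z0)<.006); print(z0,q.sum(),'across',a[q].min(),a[q].max(),(a[q].min()+a[q].max())/2,'along',(b[q].min()+b[q].max())/2)
    q=(abs(a-.556)<.012)&(b>.08)&(b<.165)&(z>.085)&(z<.146)
    for z0 in (.1,.12,.141): 
        w=q&(abs(z-z0)<(.01 if z0<.14 else .003)); print('panel',z0,w.sum(),np.percentile(a[w],[3,50,97]))
E
```

```text
[0.4578 0.3813 0.262 ] [ 3.1404 -0.0006  1.9181] 0.027348213455485517
scene minz [0.1554 0.1561 0.1576]
0.157 31 across 0.524626853333092 0.5871123984894874 0.5558696259112896 along 0.20265702840920485
0.17 98 across 0.5247327809150327 0.5878705927913468 0.5563016868531898 along 0.20277755018095267
0.18 82 across 0.5254977791967057 0.5878561742124336 0.5566769767045696 along 0.20290459932922505
0.19 64 across 0.5257028628943653 0.5852393035548491 0.5554710832246073 along 0.20402781293240901
0.24 64 across 0.5403439373632453 0.5732047755469477 0.5567743564550964 along 0.2059862478246422
panel 0.1 159 [0.5506 0.5537 0.5597]
panel 0.12 153 [0.5512 0.5538 0.5591]
panel 0.141 78 [0.552  0.5569 0.5633]
top minz [0.1575 0.1576 0.1579]
0.157 22 across 0.5262736643772605 0.583054867949583 0.5546642661634218 along 0.20208196275331097
0.17 45 across 0.5258765078969124 0.5842808923427165 0.5550787001198145 along 0.2018553429708649
0.18 41 across 0.5272012764097834 0.5788155947487298 0.5530084355792566 along 0.20147292456384708
0.19 44 across 0.5294977785804935 0.5360953926567894 0.5327965856186414 along 0.2024777100194583
0.24 38 across 0.540908926367031 0.5705335548877926 0.5557212406274118 along 0.20334162352068125
panel 0.1 33 [0.5533 0.5553 0.5566]
panel 0.12 32 [0.5537 0.5552 0.5575]
panel 0.141 22 [0.5541 0.5591 0.5648]
```

View pics/mid.png

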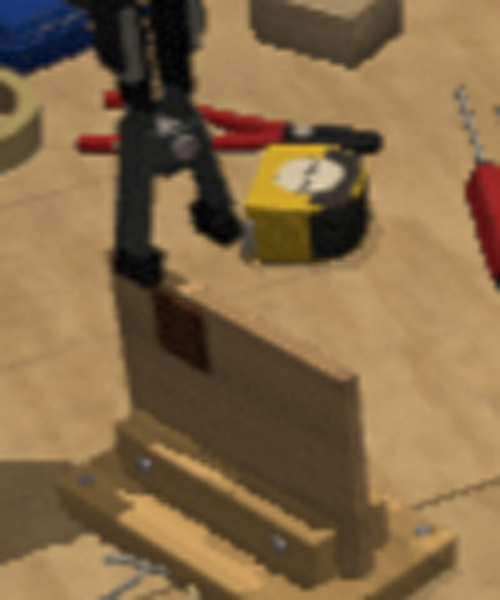

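The clamp straddles the edge, centred to about 1 mm (front jaw tip at (138,265), rear at (215,225), patch at (183,330)). I'll go down the last 48 mm.

servo_tool --plan '[0.02, 0, 0.0007, 0.004, 0, 0, 0, 0.02, 0, 0, 0.007, 0, 0, 0, 0.02, 0, 0, 0.008, 0, 0, 0, 0.02, 0, 0, 0.008, 0, 0, 0, 0.02, 0, 0, 0.008, 0, 0, 0, 0.02, 0, 0, 0.008, 0, 0, 0, 0.02, 0, 0, 0.005, 0, 0, 0, 0.02, 0, 0, 0, 0, 0, 0, 0.02, 0, 0, 0, 0, 0, 0, 0.02, 0, 0, 0, 0, 0, 0]'

```text
clock: 10.4
eef_pos: [0.4585, 0.3815, 0.2138]
orientation: [3.141, -0.0, 1.918]
contact_force: [0.9, 0.0, -1.7]
width: 0.0277
grasp_force: 59.2
```

```bash
python3 - <<'E'
from h import *
np.set_printoptions(precision=4,suppress=True)
s=sensors.observe(); print(s['eef_pos'],s['orientation'],s['width'],s['contact_force'],abs(s['qd']).max())
n=np.array([.941,.339,0]);t=np.array([-.339,.941,0])
c=camera('scene'); save(c,'fin.png',(200,110,300,230),5)
P=cloud(c).reshape(-1,3); a,b,z=P@n,P@t,P[:,2]; br=c['image'].reshape(-1,3).max(1)
m=(abs(a-.556)<.045)&(abs(b-.202)<.03)
q=m&(a<.54)&(z>.06); print('front tip minz',np.sort(z[q])[:4])
for z0 in (.15,.16,.17): 
    q=m&(abs(z-z0)<.005); print(z0,a[q].min(),a[q].max(),b[q].min(),b[q].max())
E
```

```text
[0.4585 0.3815 0.2138] [ 3.1406 -0.0005  1.9182] 0.027724898914068197 [ 0.8861  0.0136 -1.6988] 0.002645941199876967
front tip minz [0.1081 0.1098 0.1116 0.1122]
0.15 0.5300266789238834 0.582412352202698 0.19138296870419896 0.21532729343913373
0.16 0.5326481707954082 0.5813816727827276 0.19241404241337617 0.21674918479420657
0.17 0.536276552021764 0.5786878080372467 0.18651243383371208 0.22251843528972173
```

View pics/fin.png

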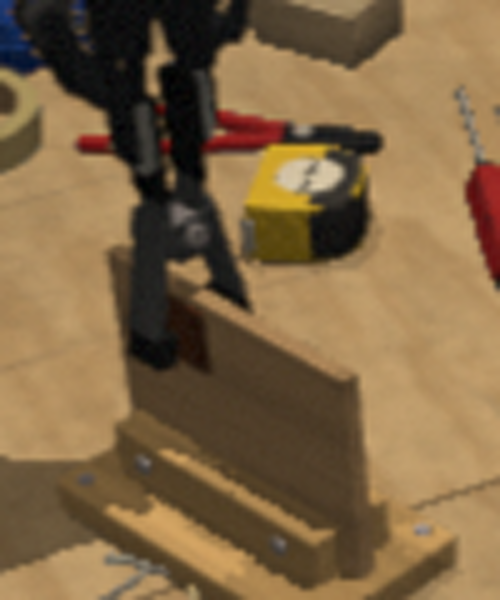

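The jaws straddle the panel at the patch (front jaw tip at (152,352), patch behind it at (190,335)) with no contact force. The height, position along the panel and position across it are all within about 2 mm. Handing in.

```bash
python3 -c "
from bench import workorder
print(workorder.close_job())"
```

```text
the job is handed in; nothing more can be done
None
```

The clamp is held fully open and upright over the glued patch, square to the panel and touching nothing as far as the camera and force readings show, with its jaw midpoint within about 2 mm of the patch spot; I've handed the job in, but no verdict came back.

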